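# Unlatch the filled slide cassette and hold it lifted

## Robot

A 6-joint arm with a two-finger parallel gripper is mounted at the origin on a cart in front of the work surface, level with it; the furniture and walls round the work are solid. World frame = base frame: x ahead of the robot, y to its left, z up, the work surface at z = 0. Lengths are in mm, angles in rad, forces in N, time in s.
With the tool pointing down it reaches from about 375 to 750 mm from the base axis. Payload 9 kg.
Tool frame: the origin (TCP) lies between the finger pads; the fingertips stand finger_overhang ahead of it and the grasp point (between the pads) lies 6 mm ahead of it (finger_overhang is the distance from the TCP to the fingertips, in mm); z points along the fingers, y is the line along which they close (so a half turn about z gives the same grasp; the last joint's range is limited). The gripper opens to 85 mm and grips with 20 to 120 N. Pads are 22 mm wide; open, the fingers measure 114 mm over their backs; the gripper's body (76 mm by 85 mm) begins 54 mm behind the grasp point. The pads swing forward as they close: fully open they stand 13 mm farther back than shut.
Start: joints at [-1.465, 0.104, 0.097, 1.564, 0, 1.353], TCP at [190.913, -568.846, 256.331] pointing down, gripper open.
Joint ranges: [-2.99, 2.99], [-0.84, 1.86], [-1.1, 1.16], [-1.84, 2.11], [-1.51, 1.56], [-3.14, 3.14]. Speed limits (rad/s): [2.22, 2.22, 2.57, 3.14, 3.14, 3.14].

## Interface

Orientations are given as a unit quaternion [x, y, z, w].
In Python, from bench import read_state, get_image, sign_off, regions_of, landmark_of, finger_overhang gives the robot as it stands. The module is installed in compiled form; this text tells all that it offers.
- The arm moves only by the tool servo_tool, never from a script. Its arguments are lists of equal length, an entry for each row: "gripper": the opening, from 0 (shut) to 1 (fully open); "xyz": the shift along the world's x, y, z in cm, a list of three; "rot": the turn, a rotation vector about the world's x, y, z in degrees, a list of three. A call has 1 to 8 rows; each row is the pose to reach, as a shift and turn from the pose commanded when the call began; what a row does not reach only later rows make up. A row lasts 1/12 s, in which the tool goes at most 41.7 mm and 7.16 degrees, less where a joint would pass 70% of its speed; a pose out of reach is approached as far as the arm can. A call with a gripper value outside its range is refused whole. The fingers move at their own pace and stop on an object; "grip_force" is the grip in N (left out, the last holds). Time passes only in rows, so rows that repeat a pose let the fingers close. It gives the time, the measured TCP pose, the force, the opening and the grip force at its end, in the units of the state.
- read_state(): the state, without advancing time (a new reading comes with each control period).
- get_image(name): name is "scene" or "top" or "wrist"; returns a dict with "pixels" (480x640x3 uint8, red, green, blue), "z_map" (480x640 float32, mm along the optical axis (not along the pixel's ray), 0 where there is no reading), "vertical_fov" (degrees; the focal length in pixels is half the picture's height over the tangent of half this angle, whatever the lens; pixels are square), "cx", "cy" (the principal point, pixels), "R" (3x3) and "t" (3): a world point X has camera coordinates R X + t; the wrist camera has in their place "mount" (4x4, takes a point from camera to tool coordinates, whose origin is the TCP and whose axes are the flange's). Camera axes: x right, y down, z forward; pixel columns grow to the right and rows downward; lengths in mm; the calibration is good to about 2 mm. A picture is of the moment at which its call begins: read the wrist's pose just before it.
- sign_off(): hands the job in; it is judged then, once.
Trained networks look in a picture, given as the dict that the camera call returned (one of the last four; its "shot" number tells which), for a name from the list of things; names that differ only in an ending like _2 or _b are one class to them, and where a whole thing is asked for, a point or a joint stands for the part that bears it (a point fixed in the world has none). Each returns a list of dicts, best first, with "confidence" (0 to 1); they miss things now and then, are a little off and sometimes report something else, mostly with a low value. They report only what shows in the picture. A call takes as long as a camera call. They do not tell look-alikes from the thing itself.
- regions_of(picture, name): "mask" (480x640 bool, what is visible of it).
- landmark_of(picture, name): "at" ([x, y, z] in mm, in world coordinates, good to about 4 mm: a listed point, or the origin of a listed thing).
The state is a dict: "time": time; "joints": joint angles; "qd": joint speeds; "joint_torque": joint torques, N m; "position": TCP position; "tool_rot": TCP orientation; "wrist_force": force on the tool from outside, world axes, zero at the start; "wrist_torque": the same for the moment, N m; "gripper_width": finger opening in mm; "gripper_force": force on a finger pad.
Only numpy, scipy, OpenCV 4.12 (cv2) and the standard library are available. Lean on these libraries where they do the work, as an engineer would, in place of code of your own. Each camera call takes 0.05 s, during which the arm holds its last target. There are 200 camera calls.

## Task

Two slide cassettes are latched in their docks on the worktop. Squeeze the two side catches of the one filled with glass slides together until they give, lift it straight out of its dock, and finish still holding it by the squeezed catches, level and still, with its underside at least 10 cm above the worktop and over or near its dock. Leave the empty cassette latched in its dock, and do not push the small brown oil bottle about.

Things in the scene. Friction and masses are not known exactly. Their poses are not given: they have to be found in the camera images.
- slide_cassette: white open cassette, 90x38x22 mm (x,y,z), ~0.14 kg, FILLED with five slides on edge in a row (frosted ends at +x, tops 29 mm up). Origin: centre of underside; y across it to the catches, z up. Spring catches: upright tabs at the middle of both long sides, z 2-48 mm, outer faces at y +-31 mm (62 mm over both; 48 when squeezed fully in). Grip their outer faces at z 20-48, pad middle at 38.
- empty_cassette: the same kind of white cassette with the same catches, same frame, but EMPTY: no slides, one sees its inner floor. Latched in the other dock; leave it there.
- dock_a: grey dock fixed to the worktop, plate 130x108x8 mm (x,y,z); the filled cassette sits on it, axes aligned, underside 8 mm above the worktop, with 1.5-2 mm play. Origin: centre of the dock's underside. Its highest parts are the lips over the catch hooks at y +-32.5 to +-46.5 mm, tops 21 mm above the worktop.
- dock_b: grey dock fixed to the worktop, plate 130x108x8 mm (x,y,z); the empty cassette sits on it, axes aligned, underside 8 mm above the worktop, with 1.5-2 mm play. Origin: centre of the dock's underside. Its highest parts are the lips over the catch hooks at y +-32.5 to +-46.5 mm, tops 21 mm above the worktop.
- slide_cassette_left (a joint): left catch (+y side) of the filled cassette: tab 26 mm wide along x, 4 mm thick. Value: inward travel in m, 0 = sprung out, 0.007 = fully in; spring 3 N at first, 8 N fully in. A hook at its foot reaches 5 mm out under the dock's lip and clears it from 0.0035 on; while either is out the cassette stays caught. Let go, it springs out.
- slide_cassette_right (a joint): right catch (-y side) of the filled cassette: tab 26 mm wide along x, 4 mm thick. Value: inward travel in m, 0 = sprung out, 0.007 = fully in; spring 3 N at first, 8 N fully in. A hook at its foot reaches 5 mm out under the dock's lip and clears it from 0.0035 on; while either is out the cassette stays caught. Let go, it springs out.
- oil_bottle: small brown bottle with a black cap, 29 mm diameter, 76 mm tall, standing loose between the docks; origin at the centre of its foot. Leave it where it is.
Things that resemble listed ones, but are neither listed nor needed, are in the scene too. What is shaped like the slide_cassette but red is not meant. What is shaped like the oil_bottle but purple is not meant.

How it is judged (in metres and radians):
On the way, in this order (a step that is already met when the one before it is completed fails the run):
1. both catches squeezed in while the filled cassette still sits in its dock (value of joint each of slide_cassette_left, slide_cassette_right above 0.004 m and z of slide_cassette in the frame of dock_a below 0.013 m and horizontal distance between slide_cassette and dock_a below 0.008 m), for 0.1 s.
2. the cassette lifted clear of its dock (height (world z) of slide_cassette above 0.045 m and contact force between slide_cassette and dock_a below 0.05 N), for 0.2 s.
At the end, for the whole second after the job is handed in: Filled cassette held by the fingers (>3 N), both catches in by >4 mm, underside >95 mm above the worktop, within 0.2 rad of level, <0.03 m/s, within 120 mm of its dock seen from above, touching nothing else listed; empty cassette still seated (8 mm sideways, 5 mm up) (height (world z) of slide_cassette above 0.095 m and angle between slide_cassette's own z axis and vertical below 0.2 rad and linear speed of slide_cassette below 0.03 m/s and horizontal distance between slide_cassette and dock_a below 0.12 m and value of joint each of slide_cassette_left, slide_cassette_right above 0.004 m and contact force between slide_cassette and the fingers above 3 N and contact force between slide_cassette and dock_a below 0.05 N and contact force between slide_cassette and dock_b below 0.05 N and contact force between slide_cassette and empty_cassette below 0.05 N and contact force between slide_cassette and oil_bottle below 0.05 N and z of empty_cassette in the frame of dock_b below 0.013 m and horizontal distance between empty_cassette and dock_b below 0.008 m); the arm keeps its last pose, push and grip.
It fails at once if the empty cassette is pulled up or shifted by more than 8 mm (distance of empty_cassette from where it was at the start of the episode above 0.008 m).
It fails at once if the oil bottle is pushed more than 30 mm or tipped over (distance of oil_bottle from where it was at the start of the episode above 0.03 m or angle between oil_bottle's own z axis and vertical above 0.6 rad).
It fails at once if the filled cassette is tipped by more than 0.6 rad (angle between slide_cassette's own z axis and vertical above 0.6 rad).
It also fails if it takes over 32 s, if anything falls off the work surface, if the arm or the gripper's body presses on something with over 40 N, if the wrist force passes 120 N, or if a joint passes its speed limit or range.

## Working session

There is one attempt and no reset: what is moved stays moved. The work goes in short steps, Python scripts to look and compute and a tool call to move; the robot and the scene stay as the last step left them, time stands still between calls to the robot, and variables do not carry over. Pictures are saved under pics/ and viewed, at most 10 in all, crops included, and the job is handed in when it is done.

Besides the shell and the picture viewer there is one more tool, called after ">>>" by a JSON object that holds its "method" and its "body". servo_tool: Moves the arm, as the interface text tells. Its arguments: {"type":"object","properties":{"gripper":{"type":"array","items":{"type":"number"}},"xyz":{"type":"array","items":{"type":"array","items":{"type":"number"}}},"rot":{"type":"array","items":{"type":"array","items":{"type":"number"}}},"grip_force":{"type":"number"}},"required":["gripper","xyz","rot"]}

```bash
mkdir -p pics
cat > h.py <<'E'
import numpy as np, cv2
from bench import *
def f(p): return 240/np.tan(np.radians(p["vertical_fov"]/2))
def save(p,n): cv2.imwrite("pics/"+n,p["pixels"][:,:,::-1])
def world(p,T=None):
    v,u=np.mgrid[:480,:640]; z=p["z_map"]; F=f(p)
    c=np.stack([(u-p["cx"])/F*z,(v-p["cy"])/F*z,z],-1)
    if "R" in p: return (c-np.array(p["t"]))@np.array(p["R"])
    from scipy.spatial.transform import Rotation as R
    s=T; M=np.array(p["mount"]); c=c@M[:3,:3].T+M[:3,3]
    return c@R.from_quat(s["tool_rot"]).as_matrix().T+np.array(s["position"])
E
python3 - <<'E'
from h import *
s=read_state();print(s["time"],s["position"],s["tool_rot"],s["gripper_width"],finger_overhang)
for n in ["top","scene"]:
    p=get_image(n);save(p,n+"1.png")
    W=world(p)
    for k in ["slide_cassette","empty_cassette","dock_a","oil_bottle"]:
        for l in landmark_of(p,k): print(n,k,np.round(l["at"]),round(l["confidence"],2))
        for r in regions_of(p,k):
            m=r["mask"];v,u=np.nonzero(m);q=W[m&(p["z_map"]>0)]
            print("  reg",k,round(r["confidence"],2),u.min(),u.max(),v.min(),v.max(),np.round(np.median(q,0)),cv2.minAreaRect(q[:,:2].astype(np.float32)))
E
```

```text
0.0 [ 190.88237532 -568.50498186  255.50020738] [ 9.86921390e-01  1.61200808e-01  4.55546564e-05 -6.83882133e-04] 85.63951185117305 25.0
top slide_cassette [ 515. -139.   10.] 0.88
top slide_cassette [ 420. -608.   -2.] 0.65
  reg slide_cassette 0.72 472 511 261 289 [ 417. -609.   18.] ((414.605712890625, -610.8336791992188), (102.4812240600586, 70.08450317382812), 53.203155517578125)
  reg slide_cassette 0.59 300 324 217 252 [ 515. -141.   14.] ((513.6329345703125, -140.68875122070312), (89.40770721435547, 61.808631896972656), 18.07609748840332)
top empty_cassette [ 510. -140.   -1.] 0.61
top empty_cassette [457. 131.   8.] 0.58
  reg empty_cassette 0.91 191 219 235 273 [460. 135.  14.] ((460.3069763183594, 136.634765625), (75.52498626708984, 93.50787353515625), 64.82838439941406)
top dock_a [462. 132.   2.] 0.85
top dock_a [ 514. -142.   -2.] 0.71
  reg dock_a 0.74 286 338 208 264 [ 507. -138.    8.] ((513.051513671875, -139.63662719726562), (129.283203125, 105.93182373046875), 20.14336585998535)
  reg dock_a 0.72 181 235 226 283 [452. 120.   8.] ((459.4718933105469, 131.1633453369
[... 1122 characters left out ...]
25)
  reg dock_a 0.58 289 344 251 273 [ 485. -105.    8.] ((515.0859375, -143.68191528320312), (128.71038818359375, 121.7789077758789), 19.74667739868164)
scene oil_bottle [583.   7.   1.] 0.81
scene oil_bottle [563. 260.  -3.] 0.64
  reg oil_bottle 0.81 253 264 251 280 [575.  18.  39.] ((577.9835815429688, 13.874885559082031), (28.67523956298828, 21.708311080932617), 62.73011016845703)
  reg oil_bottle 0.78 173 188 304 337 [557. 266.  44.] ((584.4667358398438, 238.8834991455078), (26.4464111328125, 91.32693481445312), 42.66318130493164)
  reg oil_bottle 0.38 299 334 236 263 [ 506. -134.   31.] ((540.6650390625, -179.5611114501953), (93.43850708007812, 172.14456176757812), 32.48456573486328)
```

Run:
```python
import cv2,numpy as np
a=cv2.imread("pics/top1.png")[190:300,140:360]; b=cv2.imread("pics/scene1.png")[220:360,160:360]
a=cv2.resize(a,(560,280),interpolation=2);b=cv2.resize(b,(440,308),interpolation=2)
c=np.zeros((600,800,3),np.uint8);c[:280,:560]=a;c[285:593,:440]=b
cv2.imwrite("pics/c1.png",c)
```

```text
(no output)
```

View pics/c1.png

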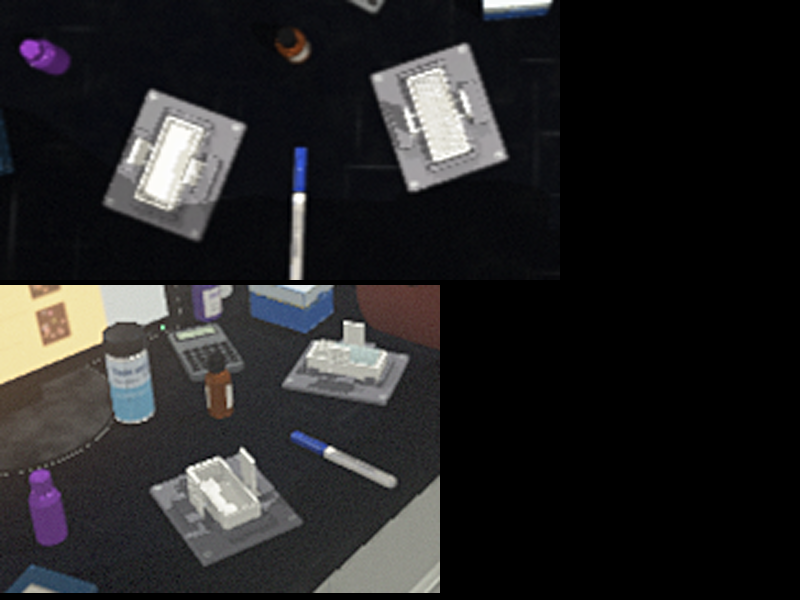

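The filled cassette (slides on edge visible in the scene view) is on the right, near (513,-140) with yaw about 19°. The left one shows a bare floor, so it is the empty one. The tool is already nearly aligned, so I'll go above it.

>>> {"method": "servo_tool", "body": {"gripper": [1, 1, 1, 1, 1, 1, 1, 1], "xyz": [[2.5, 3.3, 0], [5, 6.6, 0], [7.5, 10, 0], [10, 13.3, 0], [12.5, 16.6, 0], [15, 20, 0], [17.5, 23.3, 0], [20, 26.6, 0]], "rot": [[0, 0, 0], [0, 0, 0], [0, 0, 0], [0, 0, 0], [0, 0, 0], [0, 0, 0], [0, 0, 0], [0, 0, 0]], "grip_force": 40}}

```text
time: 1.57
position: [391.7, -301.1, 256.6]
tool_rot: [0.987, 0.161, 0.0, 0.0]
wrist_force: [2.0, -1.1, -0.2]
gripper_width: 85.2
gripper_force: 0.0
```

>>> {"method": "servo_tool", "body": {"gripper": [1, 1, 1, 1, 1, 1, 1, 1], "xyz": [[2.5, 3.3, 0], [5, 6.6, 0], [7.5, 10, 0], [10, 13.3, 0], [12.2, 16.3, 0], [12.2, 16.3, 0], [12.2, 16.3, 0], [12.2, 16.3, 0]], "rot": [[0, 0, 0], [0, 0, 0], [0, 0, 0], [0, 0, 0], [0, 0, 0], [0, 0, 0], [0, 0, 0], [0, 0, 0]]}}

```text
time: 2.23
position: [512.8, -140.0, 256.3]
tool_rot: [0.987, 0.162, -0.0, 0.0]
wrist_force: [0.0, -0.8, 0.3]
gripper_width: 85.4
gripper_force: 0.0
```

Run:
```python
from h import *
s=read_state();p=get_image("wrist");save(p,"w1.png");print(s["time"],s["position"],s["tool_rot"],s["wrist_force"])
W=world(p,s)
for k in ["slide_cassette","dock_a"]:
    for l in landmark_of(p,k): print(k,np.round(l["at"]),round(l["confidence"],2))
    for r in regions_of(p,k):
        m=r["mask"]&(p["z_map"]>0);q=W[m]
        print(k,round(r["confidence"],2),m.sum(),np.round(np.percentile(q[:,2],[2,50,98])),cv2.minAreaRect(q[:,:2].astype(np.float32)))
        t=q[(q[:,2]>48)&(q[:,2]<62)]
        if len(t)>20:
            c=cv2.kmeans(t[:,:2].astype(np.float32),2,None,(3,50,.1),5,0);print(len(t),c[2],c[2].mean(0))
            for i in (0,1): print(cv2.minAreaRect(t[c[1][:,0]==i][:,:2].astype(np.float32)))
```

```text
2.2333 [ 512.75130749 -139.96076882  256.26164848] [ 9.86870906e-01  1.61510873e-01 -1.98355489e-04  1.13949849e-04] [ 0.02478991 -0.75591677  0.26545321]
slide_cassette [ 513. -143.    7.] 0.69
slide_cassette 0.6 5718 [10. 20. 57.] ((515.4891967773438, -143.01866149902344), (90.78458404541016, 66.7840576171875), 22.858774185180664)
368 [[ 506.60736 -113.97091]
 [ 525.99207 -167.98651]] [ 516.2997  -140.97871]
((505.6616516113281, -113.81560516357422), (24.030994415283203, 4.491044044494629), 19.779504776000977)
((524.9099731445312, -168.51547241210938), (24.55605697631836, 3.959540605545044), 19.006271362304688)
dock_a 0.59 12124 [ 6.  9. 23.] ((513.187255859375, -142.1420135498047), (132.54428100585938, 110.97627258300781), 19.822032928466797)
```

View pics/w1.png

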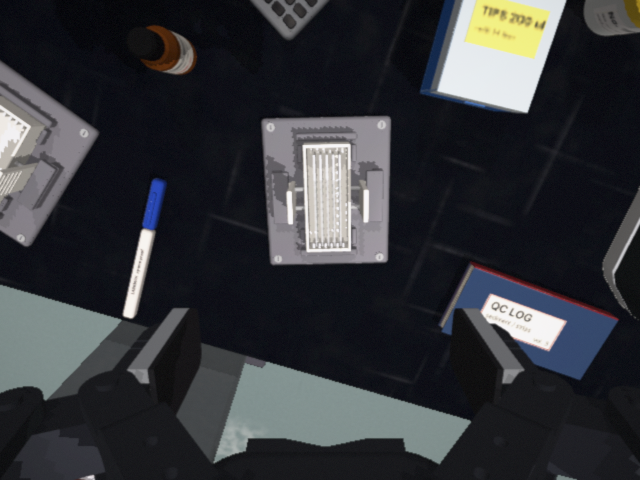

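The wrist view shows the five-slide cassette centred at about (327,195), with its tabs at columns 290 and 366. Next I'll check how far the fingertips reach at the squeezed width before descending.

>>> {"method": "servo_tool", "body": {"gripper": [0.57, 0.57, 0.57, 0.57, 0.57, 0.57, 0.57, 0.57], "xyz": [[0.25, -0.1, -2], [0.25, -0.1, -4], [0.25, -0.1, -6], [0.25, -0.1, -8], [0.25, -0.1, -10], [0.25, -0.1, -10], [0.25, -0.1, -10], [0.25, -0.1, -10]], "rot": [[0, 0, 0.7], [0, 0, 0.7], [0, 0, 0.7], [0, 0, 0.7], [0, 0, 0.7], [0, 0, 0.7], [0, 0, 0.7], [0, 0, 0.7]]}}

```text
time: 3.15
position: [515.7, -141.4, 157.7]
tool_rot: [0.986, 0.167, 0.0, 0.0]
wrist_force: [0.5, -0.3, 0.8]
gripper_width: 48.6
gripper_force: 0.0
```

Run:
```python
from h import *
s=read_state();p=get_image("wrist");save(p,"w2.png");print(s["time"],s["position"],s["tool_rot"],s["gripper_width"],finger_overhang)
W=world(p,s); from scipy.spatial.transform import Rotation as R
t=(W-np.array(s["position"]))@R.from_quat(s["tool_rot"]).as_matrix()
m=(p["z_map"]>0)&(t[...,2]<60)&(abs(t[...,0])<25)&(abs(t[...,1])<60);q=t[m]
for sg in (1,-1):
    a=q[q[:,1]*sg>0]; print(len(a),np.round(np.percentile(a[:,2],[50,95,99,100]),1),np.round(np.percentile(abs(a[a[:,2]>15][:,1]),[1,50,99]),1) if (a[:,2]>15).any() else 0)
m=(W[...,2]>50)&(W[...,2]<62)&(np.hypot(W[...,0]-515,W[...,1]+141)<45)&(p["z_map"]>0)
c=cv2.kmeans(W[m][:,:2].astype(np.float32),2,None,(3,50,.1),5,0)
for i in (0,1): print(cv2.minAreaRect(W[m][c[1][:,0]==i][:,:2].astype(np.float32)))
```

```text
3.15 [ 515.6576248  -141.42895334  157.65639194] [9.85976951e-01 1.66880325e-01 4.76329356e-04 4.27374995e-04] 48.64350339923424 25.0
29360 [-41.3   0.2  14.2  21.9] [24.5 24.7 35.2]
29689 [-41.8   0.1  14.   22.5] [23.8 24.  32.5]
((504.64434814453125, -113.99513244628906), (26.023473739624023, 4.742343425750732), 19.766422271728516)
((524.4356079101562, -168.9838104248047), (26.069494247436523, 4.793378829956055), 19.606983184814453)
```

View pics/w2.png

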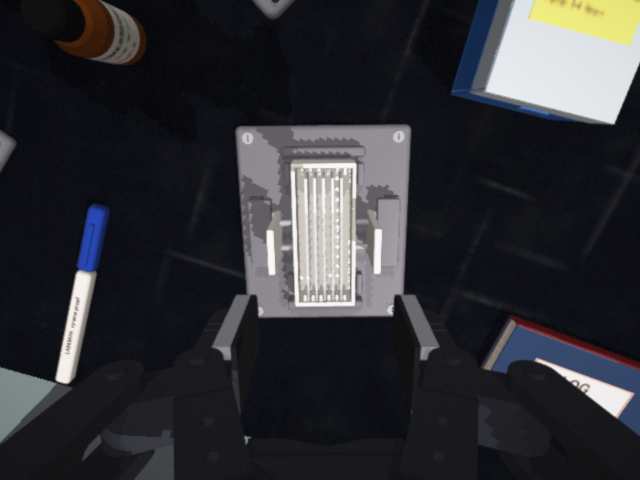

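The tips reach about 22.5 mm ahead of the TCP at the squeezed width, so a TCP height of 51 mm clears the lips. Reopen and descend.

>>> {"method": "servo_tool", "body": {"gripper": [1, 1, 1, 1, 1, 1, 1, 1], "xyz": [[-0.1, 0, 0], [-0.1, 0, 0], [-0.1, 0, 0], [-0.1, 0, -1], [-0.1, 0, -2], [-0.1, 0, -3], [-0.1, 0, -4], [-0.1, 0, -4]], "rot": [[0, 0, 0], [0, 0, 0], [0, 0, 0], [0, 0, 0], [0, 0, 0], [0, 0, 0], [0, 0, 0], [0, 0, 0]]}}

```text
time: 3.87
position: [513.0, -140.0, 113.1]
tool_rot: [0.986, 0.167, -0.002, -0.001]
wrist_force: [-0.1, -0.0, -0.7]
gripper_width: 85.2
gripper_force: 0.0
```

>>> {"method": "servo_tool", "body": {"gripper": [1, 1, 1, 1, 1, 1, 1, 1], "xyz": [[0, 0, -1], [0, 0, -2], [0, 0, -3], [0, 0, -4], [0, 0, -5], [0, 0, -6], [0, 0, -6.6], [0, 0, -6.6]], "rot": [[0, 0, 0], [0, 0, 0], [0, 0, 0], [0, 0, 0], [0, 0, 0], [0, 0, 0], [0, 0, 0], [0, 0, 0]]}}

```text
time: 4.53
position: [513.5, -140.4, 48.4]
tool_rot: [0.986, 0.167, -0.001, -0.001]
wrist_force: [0.2, 0.6, -0.1]
gripper_width: 85.4
gripper_force: 0.0
```

>>> {"method": "servo_tool", "body": {"gripper": [0.78, 0.78, 0.78, 0.78], "xyz": [[0, 0, 0], [0, 0, 0], [0, 0, 0], [0, 0, 0]], "rot": [[0, 0, 0], [0, 0, 0], [0, 0, 0], [0, 0, 0]]}}

```text
time: 4.87
position: [514.8, -141.1, 51.0]
tool_rot: [0.986, 0.167, 0.0, 0.0]
wrist_force: [-0.6, -0.4, 0.4]
gripper_width: 66.5
gripper_force: 0.0
```

>>> {"method": "servo_tool", "body": {"gripper": [0.7, 0.66, 0.62, 0.58, 0.54, 0.5, 0.5, 0.5], "xyz": [[0, 0, 0], [0, 0, 0], [0, 0, 0], [0, 0, 0], [0, 0, 0], [0, 0, 0], [0, 0, 0], [0, 0, 0]], "rot": [[0, 0, 0], [0, 0, 0], [0, 0, 0], [0, 0, 0], [0, 0, 0], [0, 0, 0], [0, 0, 0], [0, 0, 0]], "grip_force": 35}}

```text
time: 5.53
position: [515.2, -141.2, 52.2]
tool_rot: [0.986, 0.167, 0.001, 0.001]
wrist_force: [-1.9, 1.0, 14.0]
gripper_width: 46.2
gripper_force: 34.1
```

>>> {"method": "servo_tool", "body": {"gripper": [0.45, 0.45, 0.45, 0.45], "xyz": [[0, 0, 0], [0, 0, 0], [0, 0, 0], [0, 0, 0]], "rot": [[0, 0, 0], [0, 0, 0], [0, 0, 0], [0, 0, 0]]}}

```text
time: 5.87
position: [515.1, -141.2, 52.1]
tool_rot: [0.986, 0.167, 0.001, 0.001]
wrist_force: [-4.4, 1.3, 13.6]
gripper_width: 46.0
gripper_force: 34.1
```

Both catches are fully in: width is about 46 mm, at 34 N. Lift slowly.

>>> {"method": "servo_tool", "body": {"gripper": [0.45, 0.45, 0.45, 0.45, 0.45, 0.45, 0.45, 0.45], "xyz": [[0, 0, 0.3], [0, 0, 0.6], [0, 0, 1], [0, 0, 1.5], [0, 0, 2], [0, 0, 2.5], [0, 0, 3], [0, 0, 3.5]], "rot": [[0, 0, 0], [0, 0, 0], [0, 0, 0], [0, 0, 0], [0, 0, 0], [0, 0, 0], [0, 0, 0], [0, 0, 0]]}}

```text
time: 6.53
position: [514.4, -140.9, 85.9]
tool_rot: [0.986, 0.167, 0.0, 0.0]
wrist_force: [0.1, 0.2, -1.1]
gripper_width: 45.4
gripper_force: 37.1
```

>>> {"method": "servo_tool", "body": {"gripper": [0.45, 0.45, 0.45, 0.45, 0.45, 0.45, 0.45, 0.45], "xyz": [[0, 0, 1], [0, 0, 2], [0, 0, 3], [0, 0, 4], [0, 0, 5], [0, 0, 6], [0, 0, 7], [0, 0, 8]], "rot": [[0, 0, 0], [0, 0, 0], [0, 0, 0], [0, 0, 0], [0, 0, 0], [0, 0, 0], [0, 0, 0], [0, 0, 0]]}}

```text
time: 7.2
position: [514.4, -140.9, 166.4]
tool_rot: [0.986, 0.167, 0.0, 0.0]
wrist_force: [-0.0, -0.3, -1.3]
gripper_width: 45.8
gripper_force: 37.1
```

>>> {"method": "servo_tool", "body": {"gripper": [0.45, 0.45, 0.45, 0.45, 0.45, 0.45, 0.45, 0.45], "xyz": [[0, 0, 0.5], [0, 0, 1], [0, 0, 1.5], [0, 0, 1.5], [0, 0, 1.5], [0, 0, 1.5], [0, 0, 1.5], [0, 0, 1.5]], "rot": [[0, 0, 0], [0, 0, 0], [0, 0, 0], [0, 0, 0], [0, 0, 0], [0, 0, 0], [0, 0, 0], [0, 0, 0]]}}

```text
time: 7.87
position: [514.2, -140.7, 179.9]
tool_rot: [0.986, 0.167, -0.0, -0.0]
wrist_force: [-0.8, -0.7, -2.1]
gripper_width: 45.4
gripper_force: 37.1
```

Run:
```python
from h import *
s=read_state();p=get_image("wrist");save(p,"w3.png");q=get_image("scene");save(q,"s3.png")
print(s["time"],s["position"],s["gripper_width"],s["gripper_force"],s["wrist_force"])
W=world(p,s);b=W[(p["z_map"]>0)&(np.hypot(W[...,0]-515,W[...,1]+141)<60)&(W[...,2]<160)]
print(np.histogram(b[:,2],bins=range(-5,170,10)))
for l in landmark_of(q,"slide_cassette"): print(l)
a=cv2.resize(p["pixels"],(400,300));c=cv2.resize(q["pixels"][160:310,220:420],(400,300))
cv2.imwrite("pics/c3.png",np.hstack([a,c])[:,:,::-1])
```

```text
7.8667 [ 514.21658401 -140.74135562  179.89382684] 45.3815158234667 37.12522745132446 [-0.83980319 -0.71003247 -2.1320238 ]
(array([  622,  7781,  2911,     0,     0,     0,     0,     0,     0,
           0,     0,     0,     0,     0, 10240,  4504,  6357]), array([ -5,   5,  15,  25,  35,  45,  55,  65,  75,  85,  95, 105, 115,
       125, 135, 145, 155, 165]))
{'at': [510.5, -142.2, 137.1], 'confidence': 0.55}
```

View pics/c3.png

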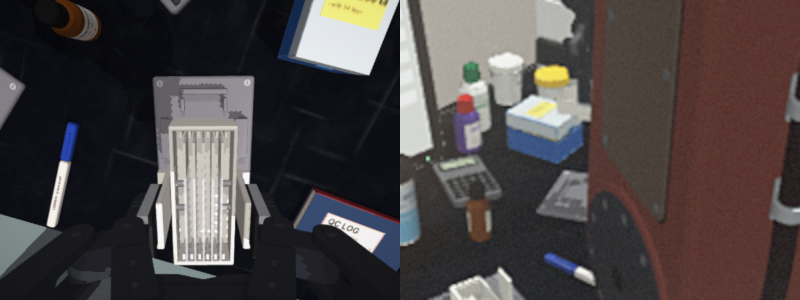

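The wrist half of the picture shows the filled cassette at about (205,195), held by both tabs, level, and roughly 135 mm up over its empty dock. The scene half shows the bottle still standing. Handing it in.

```bash
python3 -c "
from bench import *
print(sign_off())"
```

```text
the job is handed in; nothing more can be done
None
```

The filled cassette is out of its dock and held level by its squeezed catches, about 135 mm above the worktop over dock A. The empty cassette and the oil bottle were not touched, and the job is handed in; no verdict came back.

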